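# Shut a circuit board into its test jig

### The job

Get the board test jig on the bench ready to test: with the fingertips, gently push the board carrier along its guide fully home against the back stop, and only then push the open lid down until it is fully shut over the board. Do not lift the carrier out of its guide, and leave the things lying around the jig alone.

Things in the scene. Friction and masses are not known exactly. Their poses are not given: they have to be found in the camera images.
- jig: Test jig: flat grey box fixed to the bench, 275 mm long (x -150 to +125), 190 wide, 45 high. Origin at bench height; x along its guide, away from the robot, y left, z up; yaw within 0.42 rad. On its flat top (z 45) runs a guide 120 mm wide between rails 12 mm high, 10 thick. The lid is hinged on the left side and shuts onto a ledge on the right side (y -83, top at z 69).
- back_stop (a point): Middle of the face of the back stop, the steel bar 20 mm high across the far end of the guide; at (112, 0, 55) mm in the jig's frame. Axes as the jig's.
- carrier: Board carrier: loose black plate 170 x 114 x 8 mm lying in the guide, about 350 g (varies by 40 %), with a green circuit board fixed on it (highest part 18 mm above the underside). Origin: centre of its underside, x towards the back stop. Slides easily (about 1 N). Fully home its origin is at x = 27 mm in the jig's frame, its far end on the back stop; it starts 45 to 75 mm short.
- tab_front (a point): Middle of the front face of the carrier's upright black tab, where to push: at (-85, 0, 23) mm in the carrier's frame. The tab, at the carrier's robot-side end, is 60 mm wide, 8 thick, and tops out 38 mm above the carrier's underside, 83 above the bench. With the carrier home it stands 30 mm in front of the lid.
- lid (a joint): Angle of the jig's lid, rad: 0 shut (lid level), growing as it opens upward; starts 1.05 to 1.45, stop at 1.6. The hinge is stiff (0.4 N m friction, 1 to 4 N at the free edge): the lid stays wherever it is left and must be pushed all the way down.
- lid_hinge (a point): Mid-point of the lid's hinge axis, at (50, 83, 74) mm in the jig's frame; the axis runs along the jig's x. This frame turns with the lid: -y from hinge to free edge, z out of the outer face (up when shut). The lid is an aluminium plate 140 mm along the axis, 163 from axis to free edge, 8 thick (4 either side of the axis plane); a black lip 60 mm long sticks out 12 more.
- lid_edge (a point): Middle of the lid's free edge on its outer face, at y = -163, z = +4 mm in lid_hinge's frame. When shut it is 78 mm above the bench.
- spool: Bystander: grey solder spool, 54 mm diameter, 44 mm high, standing beside the jig; origin at centre of underside.
- jar: Bystander: small closed jar, 50 mm diameter, 65 mm high, beside the jig; origin at centre of underside.
- carton: Bystander: small taped cardboard carton 60 x 45 x 50 mm high, beside the jig; origin at centre of underside.
- driver: Bystander: screwdriver lying on the bench to the right of the jig; origin at the middle of its underside.
Mind the look-alikes: they are no part of the job. Several things have the shape of the carrier; the one meant has the colours described above.

How it is judged:
By the outcome, as a careful person would: the job done as asked, in the order asked, and still so for the second after the job is handed in, with the robot touching nothing.
It also fails if it takes over 48 s, if anything falls off the work surface, if the arm or the gripper's body presses on something with over 40 N, if the wrist force passes 120 N, or if a joint passes its speed limit or range.

### The arm

A 7-joint arm with a two-finger parallel gripper is mounted at the origin on the work surface. World frame = base frame: x ahead of the robot, y to its left, z up, the work surface at z = 0. Lengths are in m, angles in rad, forces in N, time in s.
With the tool pointing down it reaches from about 0.4 to 0.85 m from the base axis. Payload 4.5 kg.
Tool frame: the origin (TCP) lies midway between the tips of the shut fingers; the grasp point (between the pads) lies 19 mm behind it; z points along the fingers, y is the line along which they close (so a half turn about z gives the same grasp; the last joint's range is limited). The gripper opens to 85 mm and grips with 20 to 120 N. Pads are 22 mm wide; open, the fingers measure 114 mm over their backs; the gripper's body (76 mm by 85 mm) begins 54 mm behind the grasp point. The pads swing forward as they close: fully open they stand 13 mm farther back than shut.
Start: joints at [-1.166, 0.689, -0.195, 1.565, 0.157, 0.902, -0.215], TCP at [0.226, 0.583, 0.231] pointing down, gripper open.
Joint ranges: [-3.01, 3.01], [-0.46, 2.08], [-1.47, 1.51], [0.13, 2.56], [-1, 4.14], [0.04, 2.09], [-2.66, 2.66]. Speed limits (rad/s): [2.57, 2.57, 3.14, 3.14, 3.14, 3.14, 3.14].

### API

Orientations are given as a 3x3 rotation matrix whose columns are the frame's x, y, z axes.
In Python, from cell import ctrl, optics, finder gives the robot as it stands.
- The arm moves only by the shell command python3 -m handwheel 'ROWS' [FORCE]. ROWS is JSON, a list of rows, each a list of 7 numbers: the turn, a rotation vector about the world's x, y, z in rad, then the shift along the world's x, y, z in m, then the closure, from 0 (fully open) to 1 (shut). In form: [[ax, ay, az, tx, ty, tz, jaw], ...]. A call has 1 to 20 rows; each row shifts and turns the commanded pose from where the row before left it; what a row does not reach is not made up. A row lasts 1/8 s, in which the tool goes at most 62.5 mm and 10.7 degrees, less where a joint would pass 70% of its speed; a pose out of reach is approached as far as the arm can. A call is refused whole if a number of a shift passes 0.0625 or a number of a turn 0.188, either way. A call with a gripper value outside its range is refused whole. The fingers move at their own pace and stop on an object; FORCE is the grip in N (left out, the last holds). Time passes only in rows, so rows that do not move let the fingers close. It gives the time, the measured TCP pose, the force, the opening and the grip force at its end, in the units of the state.
- ctrl.get_state(): the state, without advancing time (a new reading comes with each control period).
- optics.read_camera(name): name is "scene" or "top"; returns the picture (384x512x3 uint8, red, green, blue); there is no depth.
- optics.camera_params(name): a dict with "vertical_fov" (degrees; the focal length in pixels is half the picture's height over the tangent of half this angle, whatever the lens; pixels are square), "cx", "cy" (the principal point, pixels), "T" (4x4, takes a point from camera to world coordinates). Camera axes: x right, y down, z forward; pixel columns grow to the right and rows downward; lengths in m; the calibration is good to about 2 mm. A picture is of the moment at which its call begins. camera_params takes no time and is no camera call.
- ctrl.finish_job(): hands the job in; it is judged then, once.
Trained networks look in the newest picture that a camera, given by its name, has taken for a name from the list of things; names that differ only in an ending like _2 or _b are one class to them, and where a whole thing is asked for, a point or a joint stands for the part that bears it (a point fixed in the world has none). Each returns a list of dicts, best first, with "conf" (0 to 1); they miss things now and then, are a little off and sometimes report something else, mostly with a low value. They report only what shows in the picture. A call takes as long as a camera call. They do not tell look-alikes from the thing itself.
- finder.recognise(camera, target): "box" ([centre column, centre row, width, height] in pixels, round what is visible of it).
- finder.masks_of(camera, target): "region" (384x512 bool, what is visible of it) and "box" ([centre column, centre row, width, height] in pixels, round what is visible of it).
The state is a dict: "clock": time; "joints": joint angles; "qvel": joint speeds; "effort": joint torques, N m; "tcp_pos": TCP position; "ee_rot": TCP orientation; "ft_force": force on the tool from outside, world axes, zero at the start; "wrist_torque": the same for the moment, N m; "finger_gap": finger opening in m; "grip_force": force on a finger pad.
Only numpy, scipy, OpenCV 4.12 (cv2) and the standard library are available. Lean on these libraries where they do the work, as an engineer would, in place of code of your own. Each camera call takes 0.05 s, during which the arm holds its last target. There are 200 camera calls.

## Working session

There is one attempt and no reset: what is moved stays moved. The work goes in short steps, Python scripts to look and compute and a shell command to move; the robot and the scene stay as the last step left them, time stands still between calls to the robot, and variables do not carry over. Pictures are saved under pics/ and viewed, at most 10 in all, crops included, and the job is handed in when it is done.

```bash
mkdir -p pics; ls; python3 - <<'E'
from cell import ctrl, optics, finder
import cv2,numpy as np
for n in("scene","top"):
    im=optics.read_camera(n); cv2.imwrite(f"pics/{n}0.png",im[:,:,::-1]); p=optics.camera_params(n); print(n,p["vertical_fov"],p["cx"],p["cy"],np.round(p["T"],4).tolist())
    for t in("jig","carrier","lid","tab_front"):
        print(t,[(round(d["conf"],2),np.round(d["box"]).tolist()) for d in finder.recognise(n,t)])
s=ctrl.get_state();print(s["clock"],s["tcp_pos"],s["ee_rot"])
E
```

```text
pics
scene 54.495887603796255 259.11624858139305 192.50594537299096 [[0.0763, 0.7685, -0.6353, 1.2853], [0.9971, -0.0588, 0.0486, -0.0016], [-0.0, -0.6372, -0.7707, 1.0254], [0.0, 0.0, 0.0, 1.0]]
jig [(0.72, [274.0, 235.0, 63.0, 84.0]), (0.29, [216.0, 242.0, 6.0, 29.0])]
carrier [(0.85, [286.0, 165.0, 34.0, 41.0]), (0.72, [271.0, 222.0, 35.0, 49.0]), (0.62, [160.0, 234.0, 54.0, 36.0]), (0.62, [334.0, 144.0, 40.0, 23.0]), (0.61, [196.0, 173.0, 52.0, 43.0]), (0.61, [335.0, 219.0, 18.0, 21.0])]
lid [(0.58, [290.0, 227.0, 35.0, 70.0]), (0.55, [273.0, 234.0, 63.0, 86.0])]
tab_front [(0.9, [336.0, 143.0, 46.0, 21.0]), (0.76, [272.0, 221.0, 41.0, 50.0]), (0.72, [194.0, 172.0, 50.0, 48.0]), (0.6, [288.0, 166.0, 41.0, 40.0]), (0.59, [160.0, 234.0, 54.0, 38.0])]
top 50.7023479266188 256.22930305002245 190.77985757626558 [[0.0747, -0.9721, 0.2225, 0.2804], [-0.9972, -0.0731, 0.0158, 0.0433], [0.0009, -0.2231, -0.9748, 1.123], [0.0, 0.0, 0.0, 1.0]]
jig [(0.61, [249.0, 143.0, 82.0, 128.0])]
carrier [(0.93, [216.0, 263.0, 45.0, 62.0]), (0.85, [248.0, 163.0, 52.0, 66.0]), (0.81, [129.0, 300.0, 71.0, 55.0]), (0.76, [375.0, 182.0, 64.0, 41.0]), (0.67, [337.0, 270.0, 66.0, 71.0])]
lid [(0.88, [238.0, 112.0, 38.0, 69.0])]
tab_front [(0.89, [247.0, 164.0, 47.0, 66.0]), (0.85, [210.0, 262.0, 43.0, 66.0]), (0.75, [130.0, 299.0, 71.0, 56.0]), (0.71, [377.0, 182.0, 67.0, 40.0]), (0.57, [339.0, 268.0, 68.0, 75.0])]
0.5 [0.2264594  0.58253072 0.2312824 ] [[-9.32051706e-01  3.62325293e-01 -3.20637758e-06]
 [ 3.62325293e-01  9.32051706e-01 -1.58387428e-06]
 [ 2.41463198e-06 -2.63800442e-06 -1.00000000e+00]]
```

```bash
python3 - <<'E'
import cv2,numpy as np
a=cv2.imread("pics/scene0.png");b=cv2.imread("pics/top0.png")
cv2.imwrite("pics/t1.png",cv2.resize(b[60:348,60:444],(800,600),interpolation=3))
cv2.imwrite("pics/s1.png",cv2.resize(a[170:290,200:360],(800,600),interpolation=3))
E
```

```text
(no output)
```

View pics/t1.png

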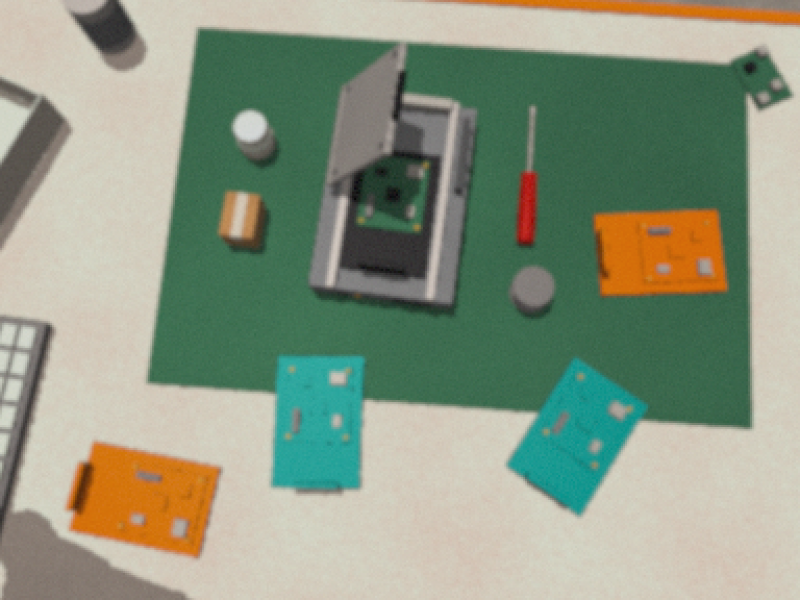

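View pics/s1.png

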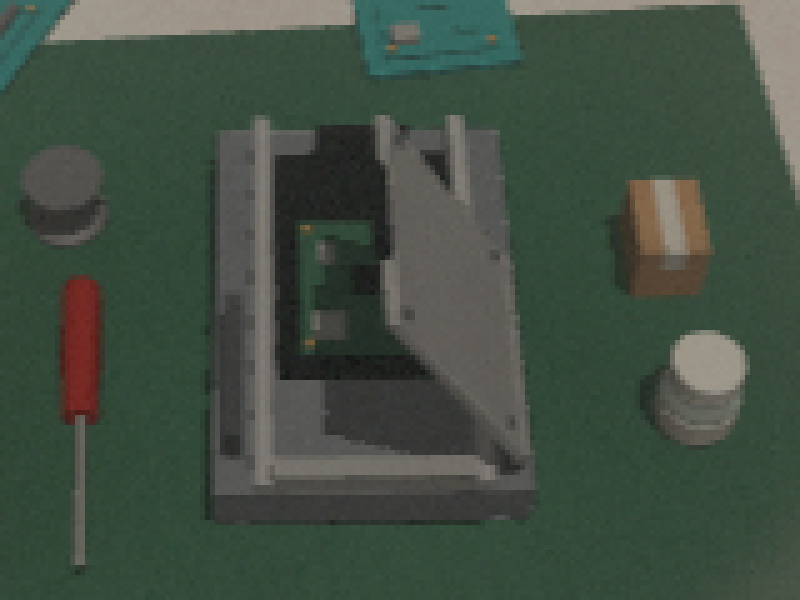

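Top view: the wanted carrier (black plate, green board) is in the jig at top px (248,163). Things that could be taken for it are the teal ones at (213,263) and (337,270), the orange ones at (130,300) and (376,182), and a small loose green board at (425,97). The scene crop confirms the choice: black plate, green board, between rails, lid open. I'll fit the poses next.

```bash
cat > h.py <<'E'
import numpy as np,cv2
from cell import ctrl,optics,finder
P={n:optics.camera_params(n) for n in("scene","top")}
def proj(n,w):
    p=P[n];T=np.array(p["T"]);c=(np.atleast_2d(w)-T[:3,3])@T[:3,:3];f=192/np.tan(np.radians(p["vertical_fov"])/2)
    return np.c_[p["cx"]+f*c[:,0]/c[:,2],p["cy"]+f*c[:,1]/c[:,2]]
def j2w(q,pts):
    c,s=np.cos(q[2]),np.sin(q[2]);pts=np.atleast_2d(pts)/1000.
    return pts@np.array([[c,-s,0],[s,c,0],[0,0,1]]).T+[q[0],q[1],0]
def lid(th,pts):  # lid_hinge frame mm -> jig mm ; -y goes up with th
    pts=np.atleast_2d(pts);c,s=np.cos(th),np.sin(th)
    return np.c_[50+pts[:,0],83+pts[:,1]*c+pts[:,2]*s,74-pts[:,1]*s+pts[:,2]*c]
def box(x0,x1,y0,y1,z): return [[x0,y0,z],[x1,y0,z],[x1,y1,z],[x0,y1,z],[x0,y0,z]]
def overlay(n,im,q,th,cx,crop,out):
    x,y,w,h=crop;k=min(800/w,600/h)
    v=cv2.resize(im[y:y+h,x:x+w,::-1],(int(w*k),int(h*k)),interpolation=3)
    L=[(j2w(q,box(-150,125,-95,95,45)),(0,0,255)),(j2w(q,box(-150,125,-95,95,0)),(0,0,120)),(j2w(q,lid(th,box(-70,70,-163,0,4))),(255,255,0)),
       (j2w(q,box(cx-85,cx+85,-57,57,53)),(0,255,255)),(j2w(q,box(cx-85,cx-77,-30,30,83)),(255,0,255)),(j2w(q,[[112,-60,65],[112,60,65]]),(255,0,0))]
    for l,c in L:
        p=((proj(n,l)-[x,y]+.5)*k).astype(int);cv2.polylines(v,[p],False,c,1)
    cv2.imwrite(out,v)
E
python3 - <<'E'
from h import *
from scipy.optimize import least_squares
t=lambda u,v:(60+u*.48,60+v*.48); s=lambda u,v:(200+u/5,170+v/5)
def f(v):
    q=v[:3];th=v[3];cx=v[4];r=[]
    def a(n,px,p): r.extend((proj(n,j2w(q,p))[0]-px).tolist())
    a("scene",s(217,130),[-150,-95,45]);a("scene",s(500,130),[-150,95,45]);a("scene",s(210,492),[125,-95,45]);a("scene",s(535,492),[125,95,45])
    a("scene",s(210,520),[125,-95,0])
    a("top",t(476,110),[125,-95,45]);a("top",t(455,293),[-150,-95,45]);a("top",t(312,280),[-150,95,45])
    a("scene",s(388,325),lid(th,[70,-163,4])[0]);a("top",t(403,45),lid(th,[70,-163,4])[0]);a("top",t(388,152),lid(th,[-70,-163,4])[0])
    a("scene",s(281,378),[cx+85,-57,53]);a("top",t(385,266),[cx-81,0,83])
    return r
o=least_squares(f,[.6,.05,0,1.2,-30],loss="soft_l1",x_scale=[.01,.01,.01,.1,10]);print(o.x.round(4),o.fun.round(1).reshape(-1,2).tolist())
q=o.x
overlay("scene",cv2.imread("pics/scene0.png")[:,:,::-1],q[:3],q[3],q[4],(220,180,112,100),"pics/s2.png")
overlay("top",cv2.imread("pics/top0.png")[:,:,::-1],q[:3],q[3],q[4],(190,70,120,140),"pics/t2.png")
E
python3 -c "
import cv2,numpy as np
a=cv2.imread('pics/s2.png');b=cv2.imread('pics/t2.png')
a=cv2.resize(a,(400,int(a.shape[0]*400/a.shape[1])));b=cv2.resize(b,(400,int(b.shape[0]*400/b.shape[1])))
h=max(len(a),len(b));o=np.zeros((h,800,3),'u1');o[:len(a),:400]=a;o[:len(b),400:]=b;cv2.imwrite('pics/c2.png',o)"
```

```text
[  0.6442   0.0886  -0.0531   1.0345 -37.8785] [[-1.3, 0.3], [-1.8, -0.7], [-0.4, 1.2], [-0.3, -0.1], [0.1, 2.8], [-0.3, -0.9], [-1.4, 5.1], [-2.2, 2.6], [-0.2, 0.3], [0.1, -1.5], [-0.3, 0.6], [-2.0, -0.7], [-1.5, -0.7]]
```

View pics/c2.png

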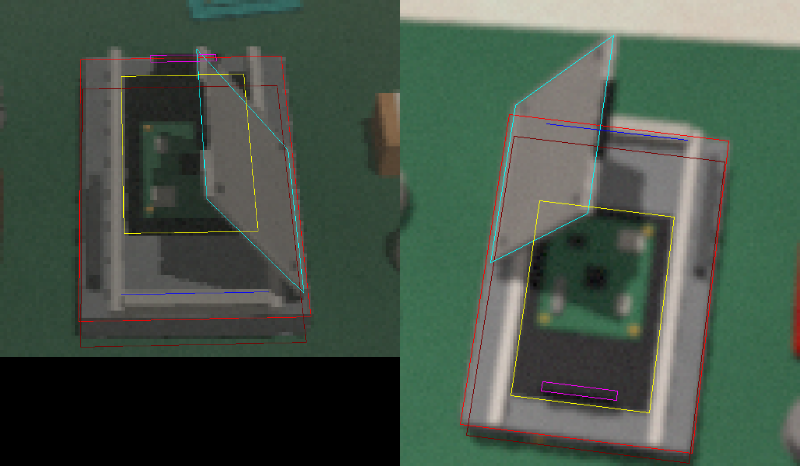

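The overlay fits to within 1–2 px, about 3 mm. Jig at (0.644, 0.089), yaw −0.053, lid about 1.04 rad, carrier about 65 mm short. Now I'll move to in front of the tab, closing the fingers on the way.

```bash
python3 -m handwheel '[[0,0,0.0226,0.0178,-0.0346,0,1],[0,0,0.0226,0.0178,-0.0346,0,1],[0,0,0.0226,0.0178,-0.0346,0,1],[0,0,0.0226,0.0178,-0.0346,0,1],[0,0,0.0226,0.0178,-0.0346,0,1],[0,0,0.0226,0.0178,-0.0346,0,1],[0,0,0.0226,0.0178,-0.0346,0,1],[0,0,0.0226,0.0178,-0.0346,0,1],[0,0,0.0226,0.0178,-0.0346,0,1],[0,0,0.0226,0.0178,-0.0346,0,1],[0,0,0.0226,0.0178,-0.0346,0,1],[0,0,0.0226,0.0178,-0.0346,0,1],[0,0,0.0226,0.0178,-0.0346,0,1],[0,0,0.0226,0.0178,-0.0346,0,1],[-0.005,-0.1,0,0,0,-0.02,1],[-0.005,-0.1,0,0,0,-0.02,1],[-0.005,-0.1,0,0,0,-0.02,1],[-0.005,-0.1,0,0,0,-0.02,1],[0,0,0,0,0,0,1]]' 40; python3 -c "
from cell import ctrl
s=ctrl.get_state();print(s['clock'],s['tcp_pos'],s['ee_rot'],s['joints'],s['finger_gap'])"
```

```text
clock: 2.88
tcp_pos: [0.4816, 0.0811, 0.1805]
ee_rot: [[-0.963, 0.07, 0.261], [0.055, 0.996, -0.067], [-0.265, -0.05, -0.963]]
ft_force: [-0.6, 0.7, 0.8]
finger_gap: -0.0002
grip_force: 0.0
2.875 [0.48155302 0.08107873 0.18045489] [[-0.96277069  0.07026174  0.26102853]
 [ 0.05456721  0.99626621 -0.06690339]
 [-0.26475465 -0.05016902 -0.96300989]] [-0.32853295  0.54707215 -0.06172514  2.26245926  1.0563448   0.22007548
  0.10513358] -0.0002463921004816208
```

```bash
python3 -m handwheel '[[0.025,0,0,-0.002,0.008,-0.015,1],[0.025,0,0,-0.002,0.0085,-0.015,1],[0,0,0,0,0,-0.02,1],[0,0,0,0,0,-0.02,1],[0,0,0,0,0,-0.02,1],[0,0,0,0,0,-0.02,1],[0,0,0,0,0,0,1],[0,0,0,0,0,0,1]]'; python3 -c "
from cell import ctrl
s=ctrl.get_state();print(s['joints'])"
```

```text
clock: 3.88
tcp_pos: [0.4789, 0.0908, 0.0855]
ee_rot: [[-0.963, 0.074, 0.26], [0.066, 0.997, -0.039], [-0.262, -0.02, -0.965]]
ft_force: [-1.0, -0.2, -0.6]
finger_gap: -0.0001
grip_force: 0.0
[-0.1614297   0.77839548 -0.33906363  2.32928208  2.00218851  0.40744488
 -0.87149879]
```

```bash
python3 -m handwheel '[[0.02,0,0,0,0.0065,-0.007,1],[0,0,0,0,0,-0.007,1],[0,0,0,0,0,-0.007,1],[0,0,0,0,0,0,1],[0,0,0,0,0,0,1]]'; python3 - <<'E'
from h import *
q=[.6442,.0886,-.0531]
a=optics.read_camera("scene");b=optics.read_camera("top")
overlay("scene",a,q,1.0345,-37.9,(220,170,100,75),"pics/a.png");overlay("top",b,q,1.0345,-37.9,(190,120,100,75),"pics/b.png")
a,b=cv2.imread('pics/a.png'),cv2.imread('pics/b.png')
cv2.imwrite("pics/c3.png",np.hstack([cv2.resize(a,(400,300)),cv2.resize(b,(400,300))]))
print(ctrl.get_state()["joints"])
E
```

```text
clock: 4.5
tcp_pos: [0.4784, 0.0974, 0.0639]
ee_rot: [[-0.963, 0.074, 0.259], [0.071, 0.997, -0.019], [-0.26, 0.0, -0.966]]
ft_force: [-0.2, 0.4, -0.4]
finger_gap: -0.0001
grip_force: 0.0
[-0.12157443  0.83905208 -0.40788935  2.33539094  2.08034164  0.4743984
 -0.94798311]
```

View pics/c3.png

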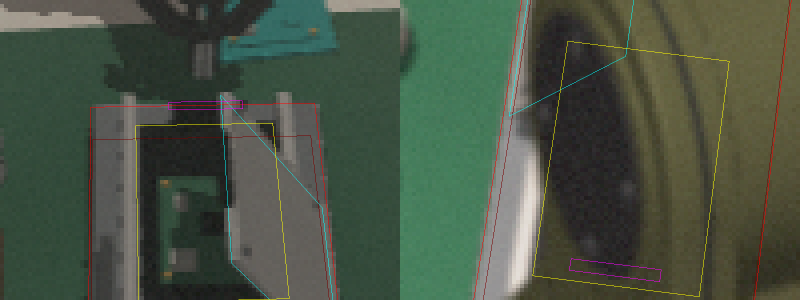

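Left: the fingers stand centred behind the black tab, around scene px (270,187). Top: the arm hides the jig. I'll push along the guide.

```bash
python3 -m handwheel '[[0,0,0,0.006,-0.0003,0,1],[0,0,0,0.006,-0.0003,0,1],[0,0,0,0.006,-0.0003,0,1],[0,0,0,0.006,-0.0003,0,1],[0,0,0,0.005,-0.0003,0,1],[0,0,0,0.005,-0.0003,0,1],[0,0,0,0.005,-0.0003,0,1],[0,0,0,0.005,-0.0003,0,1],[0,0,0,0.005,-0.0003,0,1],[0,0,0,0.005,-0.0003,0,1],[0,0,0,0.005,-0.0003,0,1],[0,0,0,0.005,-0.0003,0,1],[0,0,0,0.005,-0.0003,0,1],[0,0,0,0.005,-0.0003,0,1],[0,0,0,0.005,-0.0003,0,1],[0,0,0,0,0,0,1]]'; python3 - <<'E'
from h import *
q=[.6442,.0886,-.0531]
a=optics.read_camera("scene");b=optics.read_camera("top")
overlay("scene",a,q,1.0345,27,(220,170,120,90),"pics/d.png")
E
```

```text
clock: 6.6
tcp_pos: [0.5585, 0.0929, 0.0641]
ee_rot: [[-0.963, 0.074, 0.261], [0.071, 0.997, -0.019], [-0.262, 0.0, -0.965]]
ft_force: [0.2, -0.1, -0.3]
finger_gap: -0.0
grip_force: 0.0
```

View pics/d.png

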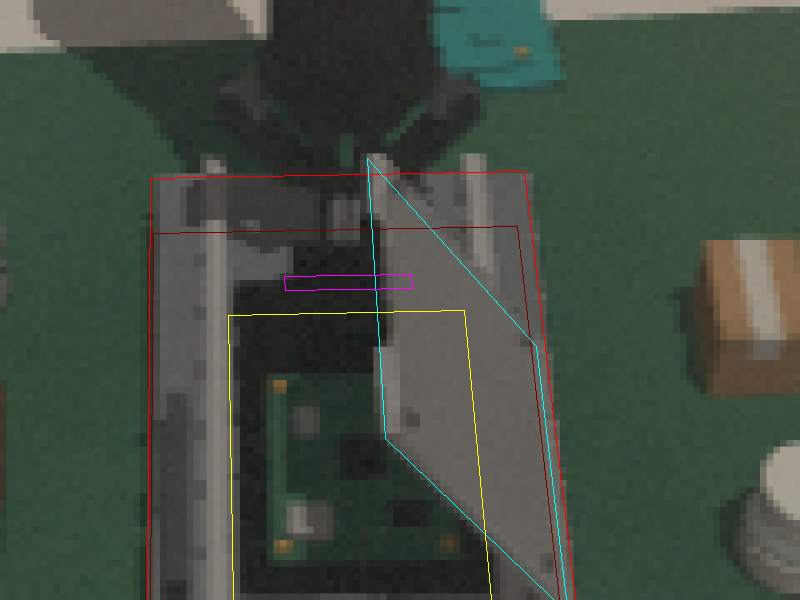

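The tab (scene px ~(270,207)) is moving, with roughly 18 mm to go. I'll continue slowly and watch the force.

```bash
python3 -m handwheel '[[0,0,0,0.0025,-0.0001,0,1],[0,0,0,0.0025,-0.0001,0,1],[0,0,0,0.0025,-0.0002,0,1],[0,0,0,0.0025,-0.0001,0,1],[0,0,0,0.0025,-0.0001,0,1],[0,0,0,0.0015,-0.0001,0,1],[0,0,0,0.001,0,0,1]]';python3 -m handwheel '[[0,0,0,0.001,0,0,1],[0,0,0,0.001,0,0,1]]';python3 -m handwheel '[[0,0,0,0.001,0,0,1],[0,0,0,0.001,0,0,1]]'
```

```text
clock: 7.58
tcp_pos: [0.5725, 0.0923, 0.0639]
ee_rot: [[-0.963, 0.074, 0.259], [0.071, 0.997, -0.019], [-0.26, 0.0, -0.966]]
ft_force: [-2.7, -0.6, 1.7]
finger_gap: -0.0002
grip_force: 1.1
clock: 7.82
tcp_pos: [0.5744, 0.0923, 0.0638]
ee_rot: [[-0.963, 0.074, 0.259], [0.071, 0.997, -0.019], [-0.26, 0.0, -0.966]]
ft_force: [-3.0, -0.1, 1.0]
finger_gap: 0.0001
grip_force: 1.1
clock: 8.07
tcp_pos: [0.5761, 0.0923, 0.0638]
ee_rot: [[-0.963, 0.074, 0.259], [0.071, 0.997, -0.019], [-0.259, 0.001, -0.966]]
ft_force: [-4.7, 0.4, 2.7]
finger_gap: 0.0001
grip_force: 2.3
```

```bash
for i in 1 2 3; do python3 -m handwheel '[[0,0,0,0.001,0,0,1],[0,0,0,0.0005,0,0,1]]' | egrep 'tcp|ft_'; done
```

```text
tcp_pos: [0.5762, 0.0923, 0.0636]
ft_force: [-8.5, -0.6, 7.3]
tcp_pos: [0.5763, 0.0924, 0.0634]
ft_force: [-11.1, -0.4, 8.9]
tcp_pos: [0.5764, 0.0925, 0.0632]
ft_force: [-13.2, 0.1, 11.7]
```

The force rises with no travel (TCP jig x ≈ −68, as predicted), so the carrier is home. I'll back off and rise.

```bash
python3 -m handwheel '[[0,0,0,-0.01,0.0005,0,1],[0,0,0,-0.015,0.0007,0,1],[0,0,0,-0.015,0.0008,0.01,1],[0,0,0,0,0,0.025,1],[0,0,0,0,0,0.03,1],[0,0,0,0,0,0.03,1],[0,0,0,0,0,0.03,1],[0,0,0,0,0,0.03,1],[0,0,0,0,0,0.03,1],[0,0,0,0,0,0.03,1],[0,0,0,0,0,0,1]]'; python3 - <<'E'
from h import *
q=[.6442,.0886,-.0531]
a=optics.read_camera("scene")
overlay("scene",a,q,1.0345,27,(220,170,120,90),"pics/e.png")
print(ctrl.get_state()["joints"])
E
```

```text
clock: 10.2
tcp_pos: [0.5468, 0.0925, 0.2593]
ee_rot: [[-0.958, 0.078, 0.275], [0.075, 0.997, -0.024], [-0.276, -0.002, -0.961]]
ft_force: [0.7, -0.7, -0.1]
finger_gap: 0.0002
grip_force: 0.0
[ 0.03062253  0.50039771 -0.52240584  2.00031922  0.73898228  0.57061014
  0.47968314]
```

View pics/e.png

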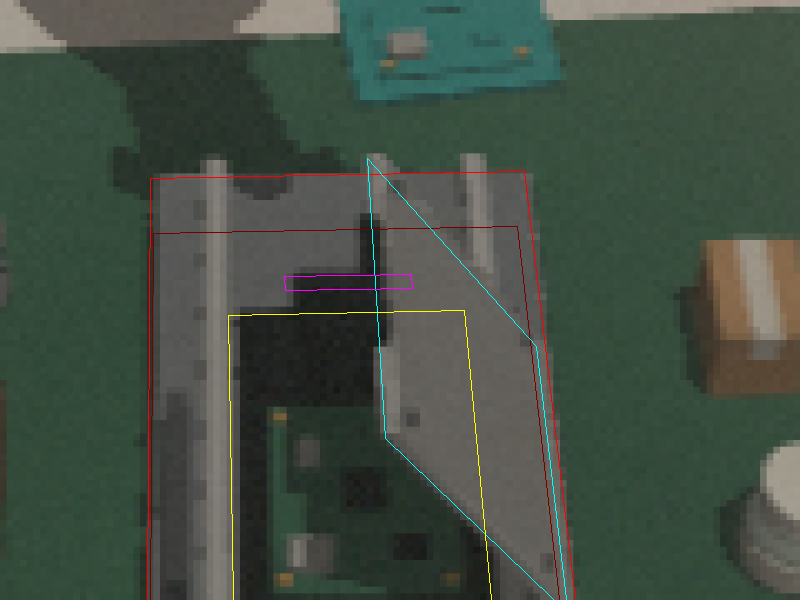

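The carrier's tab (crop (290–385, 268)) lies on the predicted home outline and the jig is otherwise undisturbed. Next, over to the lid's outer side.

```bash
python3 -m handwheel '[[0,0.0225,0,0.0126,0.0061,0.002,1],[0,0.0225,0,0.0126,0.0061,0.002,1],[0,0.0225,0,0.0126,0.0061,0.002,1],[0,0.0225,0,0.0126,0.0061,0,1],[0,0.0225,0,0.0126,0.0061,0,1],[0,0.0225,0,0.0126,0.0061,0,1],[0,0.0225,0,0.0126,0.0061,0,1],[0,0.0225,0,0.0126,0.0061,0,1],[0,0.0225,0,0.0126,0.0061,0,1],[0,0.0225,0,0.0126,0.0061,0,1],[0,0.0225,0,0.0126,0.0061,0,1],[0,0.0225,0,0.0126,0.0061,0,1],[0,0,0,0,0,0,1]]'
```

```text
clock: 11.88
tcp_pos: [0.6961, 0.1656, 0.2602]
ee_rot: [[-0.997, 0.073, 0.001], [0.073, 0.997, -0.026], [-0.003, -0.026, -1.0]]
ft_force: [-0.3, 0.9, -0.3]
finger_gap: -0.0001
grip_force: 0.0
```

```bash
python3 -m handwheel '[[0,0,0,0,-0.005,-0.014,1],[0,0,0,0,-0.005,-0.014,1],[0,0,0,0,-0.005,-0.014,1],[0,0,0,0,-0.005,-0.013,1],[0,0,0,-0.0003,-0.0065,-0.0008,1],[0,0,0,-0.0003,-0.0065,-0.0008,1],[0,0,0,-0.0003,-0.0065,-0.0008,1],[0,0,0,-0.0003,-0.0065,-0.0008,1],[0,0,0,-0.0003,-0.0065,-0.0008,1],[0,0,0,-0.0003,-0.0056,-0.004,1],[0,0,0,-0.0003,-0.0056,-0.004,1],[0,0,0,-0.0003,-0.0056,-0.004,1],[0,0,0,-0.0003,-0.0056,-0.004,1],[0,0,0,-0.0003,-0.0056,-0.004,1]]'
python3 - <<'E'
from h import *
a=optics.read_camera("scene");b=optics.read_camera("top")
cv2.imwrite("pics/f.png",np.hstack([cv2.resize(x[:,:,::-1],(400,300),interpolation=3) for x in(a[160:280,210:370],b[60:180,180:340])]))
E
```

```text
clock: 13.62
tcp_pos: [0.693, 0.085, 0.1834]
ee_rot: [[-0.997, 0.073, 0.003], [0.072, 0.997, -0.024], [-0.005, -0.024, -1.0]]
ft_force: [0.6, 1.5, 0.6]
finger_gap: 0.0001
grip_force: 0.9
```

View pics/f.png

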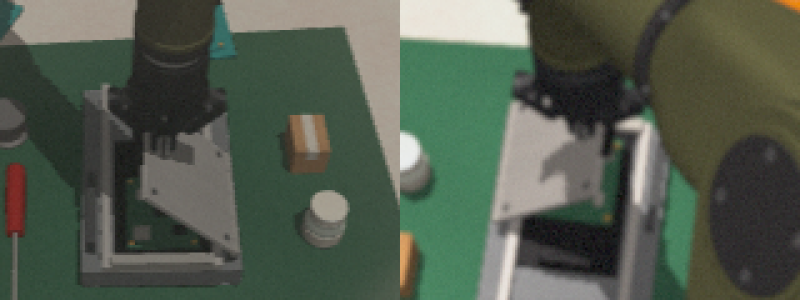

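The fingertips (left image ~(150,140)) are on the lid's outer face near the free edge, and the lid is moving. I'll continue along the arc.

```bash
python3 -m handwheel '[[0,0,0,-0.0003,-0.0048,-0.0058,1],[0,0,0,-0.0003,-0.0048,-0.0058,1],[0,0,0,-0.0003,-0.0048,-0.0058,1],[0,0,0,-0.0003,-0.0048,-0.0058,1],[0,0,0,-0.0002,-0.0036,-0.0063,1],[0,0,0,-0.0002,-0.0036,-0.0063,1],[0,0,0,-0.0002,-0.0036,-0.0063,1],[0,0,0,-0.0002,-0.0036,-0.0063,1],[0,0,0,-0.0001,-0.0024,-0.0068,1],[0,0,0,-0.0001,-0.0024,-0.0068,1],[0,0,0,-0.0001,-0.0024,-0.0068,1],[0,0,0,-0.0001,-0.0024,-0.0068,1]]'
python3 -m handwheel '[[0,0,0,0,-0.001,-0.006,1],[0,0,0,0,-0.001,-0.006,1],[0,0,0,0,-0.001,-0.006,1],[0,0,0,0,0,-0.004,1]]'
```

```text
clock: 15.22
tcp_pos: [0.6904, 0.042, 0.1076]
ee_rot: [[-0.997, 0.072, 0.003], [0.072, 0.997, -0.024], [-0.004, -0.024, -1.0]]
ft_force: [0.6, 0.3, 0.9]
finger_gap: 0.0004
grip_force: 0.7
clock: 15.72
tcp_pos: [0.6904, 0.0386, 0.0857]
ee_rot: [[-0.997, 0.073, 0.002], [0.073, 0.997, -0.025], [-0.004, -0.025, -1.0]]
ft_force: [-0.5, -0.7, 2.1]
finger_gap: 0.0001
grip_force: 0.7
```

```bash
for i in 1 2 3 4 5; do python3 -m handwheel '[[0,0,0,0,0,-0.002,1],[0,0,0,0,0,-0.002,1]]' | egrep 'tcp|ft_'; done
```

```text
tcp_pos: [0.6907, 0.0388, 0.0822]
ft_force: [-0.7, -0.7, 0.9]
tcp_pos: [0.6908, 0.0387, 0.0782]
ft_force: [-0.3, -0.9, 5.3]
tcp_pos: [0.6909, 0.0388, 0.0779]
ft_force: [-9.9, -3.4, 30.1]
tcp_pos: [0.6909, 0.0388, 0.0776]
ft_force: [-17.5, -5.8, 50.6]
tcp_pos: [0.691, 0.0389, 0.0773]
ft_force: [-25.0, -6.8, 72.1]
```

The lid is hard against its ledge at z ≈ 78 mm, so it is shut. I'll lift clear.

```bash
python3 -m handwheel '[[0,0,0,0,0,0.01,1],[0,0,0,0,0,0.02,1],[0,0,0,0,0,0.03,1],[0,0,0,0,0,0.03,1],[0,0,0,0,0,0.03,1],[0,0,0,0,0,0.03,1],[0,0,0,-0.03,-0.04,0,1],[0,0,0,-0.03,-0.04,0,1],[0,0,0,-0.03,-0.04,0,1],[0,0,0,-0.03,-0.04,0,1],[0,0,0,-0.03,-0.04,0,1],[0,0,0,0,0,0,1],[0,0,0,0,0,0,1]]'; python3 - <<'E'
from h import *
q=[.6442,.0886,-.0531]
a=optics.read_camera("scene");b=optics.read_camera("top")
overlay("scene",a,q,0,27,(210,160,128,96),"pics/g.png");overlay("top",b,q,0,27,(180,90,128,96),"pics/g2.png")
cv2.imwrite("pics/gg.png",np.hstack([cv2.resize(cv2.imread(x),(400,300)) for x in("pics/g.png","pics/g2.png")]))
E
```

```text
clock: 18.6
tcp_pos: [0.5412, -0.1604, 0.2164]
ee_rot: [[-0.997, 0.073, 0.004], [0.072, 0.997, -0.023], [-0.006, -0.023, -1.0]]
ft_force: [0.5, 1.0, -0.1]
finger_gap: -0.0002
grip_force: 0.0
```

View pics/gg.png

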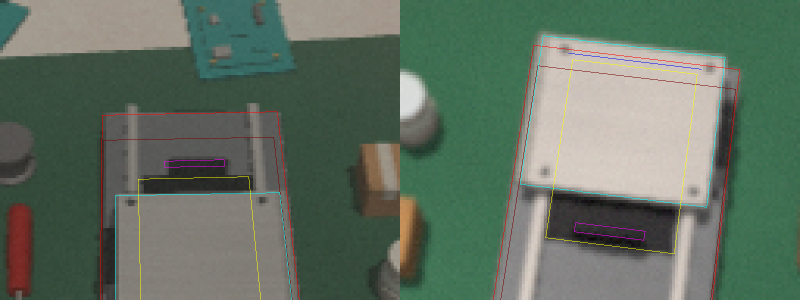

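Lid and carrier lie on the predicted shut and home outlines in both views. Handing in.

```bash
python3 -c "
from cell import ctrl
print(ctrl.finish_job())"
```

```text
the job is handed in; nothing more can be done
None
```

The carrier was pushed home against the back stop, then the lid was pushed fully shut, and the job was handed in at about 18.6 s of the 48 s limit; no score came back. The wrist force peaked at about 77 N against the 120 N limit when the lid met its ledge, and none of the things around the jig were touched.

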